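# Reject the coil-winder pulley that binds

## Task

Three alike pulleys for the ring-coil winder stand in the wooden rack. Spin every wheel on its axle, at least an eighth of a turn, by pushing its black crank peg, while all three still stand in the rack; then stand the one pulley whose wheel binds (it stops dead instead of coasting on) upright in the red tray, and leave the two free-running ones in their pockets.

Things in the scene. Friction and masses are not known exactly. Their poses are not given: they have to be found in the camera images.
- hub_1 (a point): Centre of pulley 1's wheel, on the vertical axle. The three pulleys look alike: steel foot 56x56x12 mm, post 24 mm across and 16 mm high, on it a grooved aluminium wheel 56 mm across and 18 mm thick, whose rim may be gripped to lift the pulley. This point is 37 mm above the foot's underside, 9 mm below the wheel's top. Axes of the foot, z up. Whole pulley about 0.6 kg, loose in its pocket.
- peg_1 (a point): Middle of pulley 1's crank peg: an upright black peg, 9 mm across, 21 mm from the axle, standing 22 mm up from the wheel's top; this point is 11 mm above the wheel's top, 20 mm above hub_1.
- wheel_1 (a joint): Angle of wheel 1 on its axle, rad, growing counter-clockwise from above, without stops; it counts on past a full turn and starts within 0.6 of zero. A free wheel pushed at its peg at about 0.1 m/s coasts on over a quarter turn; the one that binds needs about 1.4 N and stops where the push stops.
- hub_2 (a point): The same point of pulley 2, which looks just like pulley 1.
- peg_2 (a point): Middle of pulley 2's crank peg: an upright black peg, 9 mm across, 21 mm from the axle, standing 22 mm up from the wheel's top; this point is 11 mm above the wheel's top, 20 mm above hub_2.
- wheel_2 (a joint): Angle of wheel 2 on its axle, rad, growing counter-clockwise from above, without stops; it counts on past a full turn and starts within 0.6 of zero. It runs free or binds, as told for wheel_1.
- hub_3 (a point): The same point of pulley 3, which looks just like pulley 1.
- peg_3 (a point): Middle of pulley 3's crank peg: an upright black peg, 9 mm across, 21 mm from the axle, standing 22 mm up from the wheel's top; this point is 11 mm above the wheel's top, 20 mm above hub_3.
- wheel_3 (a joint): Angle of wheel 3 on its axle, rad, growing counter-clockwise from above, without stops; it counts on past a full turn and starts within 0.6 of zero. It runs free or binds, as told for wheel_1.
- rack: Wooden rack, 78 (x) x 320 (y) x 14 mm, fixed, with three square pockets in a row along its y, 100 mm apart, 10 mm deep, 1 mm play round the pulleys' feet, floor 4 mm above the bench; a pulley is lifted straight out. Origin at the centre of its underside, z up.
- tray_in (a point): Centre of the inner floor of the shallow red reject tray, outside 130 (x) x 130 (y) x 25 mm high, walls 4 mm, floor 4 mm thick, fixed to the bench to the right of the rack; axes along its sides, z up.
Things that resemble listed ones, but are neither listed nor needed, are in the scene too. Leave any green or orange look-alike of the part that bears hub_1 alone. Leave any yellow look-alike of the part that bears hub_2 alone.

How it is judged:
By the outcome, as a careful person would: the job done as asked, in the order asked, and still so for the second after the job is handed in, with the robot touching nothing.
It also fails if it takes over 58 s, if anything falls off the work surface, if the arm or the gripper's body presses on something with over 40 N, if the wrist force passes 120 N, or if a joint passes its speed limit or range.

## Robot

A 6-joint arm with a two-finger parallel gripper is mounted at the origin on a cart in front of the work surface, level with it; the furniture and walls round the work are solid. World frame = base frame: x ahead of the robot, y to its left, z up, the work surface at z = 0. Lengths are in m, angles in rad, forces in N, time in s.
With the tool pointing down it reaches from about 0.375 to 0.9 m from the base axis. Payload 3.1 kg.
Tool frame: the origin (TCP) lies at the very end of the fingers, on their centre line; the grasp point (between the pads) lies 19 mm behind it; x points along the fingers, z is the direction in which the jaws open and shut, and the axes are right-handed (so a half turn about x gives the same grasp; the last joint's range is limited). The gripper opens to 85 mm and grips with 20 to 120 N. Pads are 22 mm wide; open, the fingers measure 114 mm over their backs; the gripper's body (76 mm by 85 mm) begins 54 mm behind the grasp point. The pads swing forward as they close: fully open they stand 13 mm farther back than shut.
Start: joints at [1.002, 0.527, 1.433, -0, 1.181, -0.178], TCP at [0.238, 0.578, 0.231] pointing down, gripper open.
Joint ranges: [-3.08, 3.08], [-0.75, 2.2], [0.22, 2.44], [-1.43, 4.57], [0, 2.65], [-2.85, 2.85]. Speed limits (rad/s): [2.79, 2.79, 3.14, 3.14, 3.14, 3.14].

## Interface

Orientations are given as a unit quaternion [x, y, z, w].
In Python, from station import manip, viewer, job gives the robot as it stands.
- The arm moves only by the tool move_arm, never from a script. Its argument "deltas" is one flat list of numbers, 7 for each row, row after row: the finger opening in mm, from 0 to 85.4, then the shift along the tool's x, y, z in mm, then the turn, a rotation vector about the tool's x, y, z in degrees. In form: [jaw, tx, ty, tz, rx, ry, rz, jaw, tx, ty, tz, rx, ry, rz, ...]. A call has 1 to 10 rows; each row shifts and turns the commanded pose from where the row before left it, along the tool's axes as they then stand; what a row does not reach is not made up. A row lasts 1/10 s, in which the tool goes at most 50 mm and 8.59 degrees, less where a joint would pass 70% of its speed; a pose out of reach is approached as far as the arm can. A call is refused whole if a number of a shift passes 50 or a number of a turn 8.59, either way. A call with a gripper value outside its range is refused whole. The fingers move at their own pace and stop on an object; "force" is the grip in N (left out, the last holds). Time passes only in rows, so rows that do not move let the fingers close. It gives the time, the measured TCP pose, the force and the opening at its end, in the units of the state.
- manip.sense(): the state, without advancing time (a new reading comes with each control period).
- viewer.snapshot(name): name is "side" or "top" or "wrist"; returns a dict with "image" (400x640x3 uint8, red, green, blue), "depth" (400x640 float32, m along the optical axis (not along the pixel's ray), 0 where there is no reading), "fovy" (degrees; the focal length in pixels is half the picture's height over the tangent of half this angle, whatever the lens; pixels are square), "cx", "cy" (the principal point, pixels), "R" (3x3) and "t" (3): a world point X has camera coordinates R X + t. Camera axes: x right, y down, z forward; pixel columns grow to the right and rows downward; lengths in m; the calibration is good to about 2 mm. A picture is of the moment at which its call begins.
- job.sign_off(): hands the job in, once; it reports no verdict.
The state is a dict: "t": time; "q": joint angles; "qd": joint speeds; "tau": joint torques, N m; "tcp_pos": TCP position; "tool_rot": TCP orientation; "force": force on the tool from outside, world axes, zero at the start; "ft_torque": the same for the moment, N m; "finger_gap": opening from 0.0 (shut) to 1.0 (fully open).
Only numpy, scipy, OpenCV 4.12 (cv2) and the standard library are available. Lean on these libraries where they do the work, as an engineer would, in place of code of your own. Each camera call takes 0.05 s, during which the arm holds its last target.

## Working session

There is one attempt and no reset: what is moved stays moved. The work goes in short steps, Python scripts to look and compute and a tool call to move; the robot and the scene stay as the last step left them, time stands still between calls to the robot, and variables do not carry over. Pictures are saved under pics/ and viewed, and the job is handed in when it is done.

Besides the shell and the picture viewer there is one more tool, called after "Call:" as a command line: name --argument value ..., lists and objects as JSON in quotes. move_arm: Moves the arm, as the interface text tells. Its arguments: {"type":"object","properties":{"deltas":{"type":"array"},"force":{"type":"number"}},"required":["deltas"]}

```bash
mkdir -p pics
cat > h.py <<'E'
import numpy as np, cv2
from station import manip, viewer, job
def snap(n,f):
    s=viewer.snapshot(n); cv2.imwrite('pics/'+f+'.png',cv2.cvtColor(s['image'],cv2.COLOR_RGB2BGR)); np.savez('pics/'+f+'.npz',**s); return s
def ray(s,u,v,z):
    f=200/np.tan(np.radians(float(s['fovy']))/2)
    R=np.array(s['R']);t=np.array(s['t']); c=-R.T@t
    d=R.T@np.array([(u-s['cx'])/f,(v-s['cy'])/f,1]); return c+d*(z-c[2])/d[2]
def proj(s,X):
    f=200/np.tan(np.radians(float(s['fovy']))/2)
    c=np.array(s['R'])@X+np.array(s['t']); return c[0]/c[2]*f+s['cx'],c[1]/c[2]*f+s['cy']
E
python3 - <<'E'
from h import *
for n in ['top','side','wrist']: 
    s=snap(n,n+'0'); print(n,s['fovy'],s['cx'],s['cy'],-np.array(s['R']).T@s['t'])
m=manip.sense();print(m)
E
```

```text
top 52.29008360405576 320.29137149160715 202.47971792176867 [ 0.38797806 -0.15619432  0.94254012]
side 44.310194759909606 311.1884597535281 193.7022618305849 [ 0.26752379 -1.02464562  0.51378022]
wrist 68.08439157578886 318.8831372562734 197.9788059942151 [0.16954128 0.60588487 0.37337687]
{'t': 0.15, 'q': array([ 1.00150888e+00,  5.28230249e-01,  1.43362886e+00, -3.44653666e-06,
        1.18143939e+00, -1.78484785e-01]), 'qd': array([ 0.00188423, -0.00048994, -0.00383799, -0.00038865,  0.00155643,
       -0.00051593]), 'tau': array([ 5.90759973e-04, -4.42744088e+01, -1.78277457e+01, -2.14974698e-04,
        5.60019791e-03,  5.21766630e-07]), 'tcp_pos': array([0.23773472, 0.57740451, 0.23056555]), 'tool_rot': array([-0.39364731,  0.58811687,  0.39316276,  0.58701226]), 'force': array([-0.34548155,  0.58084395,  0.32687997]), 'ft_torque': array([-0.01848298, -0.02350184, -0.00481738]), 'finger_gap': 1.0010740633381545}
```

View pics/top0.png

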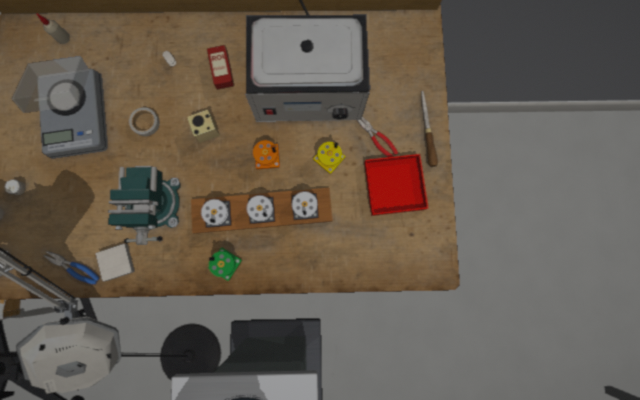

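View pics/side0.png

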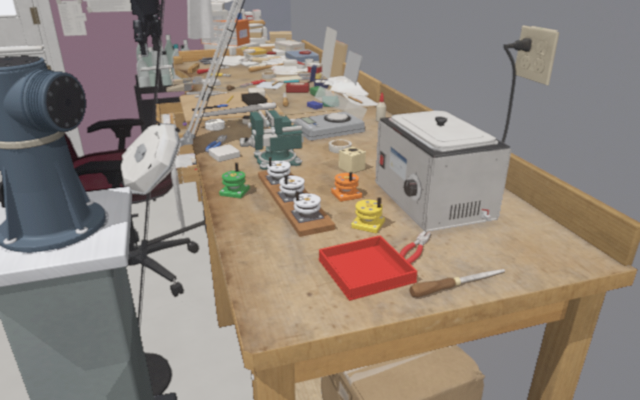

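View pics/wrist0.png

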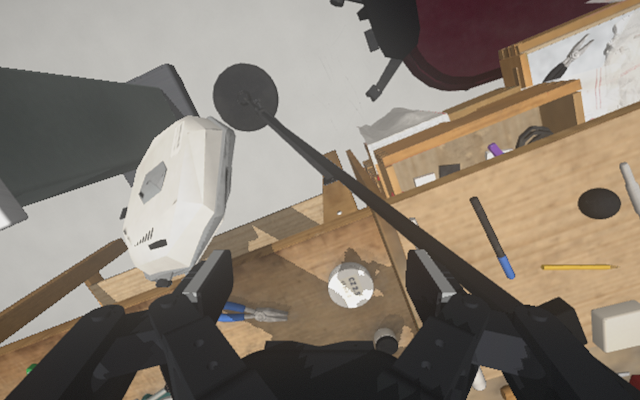

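The top view shows a rack with three white/aluminium pulleys at about (215,212), (260,208) and (304,204). The red tray is at (395,184). The look-alikes to leave alone are orange (266,152), yellow (330,155) and green (223,263). Next I'll enlarge the rack.

Run:
```python
import cv2
a=cv2.imread('pics/top0.png')[130:290,180:350]; a=cv2.resize(a,None,fx=4.5,fy=3.7,interpolation=cv2.INTER_CUBIC) if 0 else cv2.resize(a,None,fx=3.7,fy=3.7,interpolation=cv2.INTER_CUBIC)
cv2.imwrite('pics/crop_top0.png',a)
b=cv2.imread('pics/side0.png')[140:250,215:400]; cv2.imwrite('pics/crop_side0.png',cv2.resize(b,None,fx=4.3,fy=4.3,interpolation=cv2.INTER_CUBIC))
from h import *
s=np.load('pics/top0.npz')
import sys
img=s['image'];hsv=cv2.cvtColor(img,cv2.COLOR_RGB2HSV)
red=((hsv[...,0]<5)|(hsv[...,0]>175))&(hsv[...,1]>200)&(hsv[...,2]>100)
red[:, :350]=0; red[:145]=0
ct=max(cv2.findContours(red.astype(np.uint8),0,2)[0],key=cv2.contourArea)
print('tray',cv2.minAreaRect(ct),[ray(s,*p,0.025).round(3) for p in cv2.boxPoints(cv2.minAreaRect(ct))])
D=s['depth']; f=200/np.tan(np.radians(float(s['fovy']))/2)
v,u=np.mgrid[:400,:640]
P=np.stack([(u-s['cx'])/f*D,(v-s['cy'])/f*D,D],-1)-s['t']; W=P@s['R']
Z=W[...,2]
roi=np.zeros_like(Z,bool);roi[180:240,190:335]=1
# wheel tops
m=(roi&(Z>0.043)&(Z<0.056)).astype(np.uint8)
n,l,st,c=cv2.connectedComponentsWithStats(m)
for i in range(1,n):
    if st[i,4]>50: print('wheel',st[i],c[i],np.median(Z[l==i]),ray(s,*c[i],0.05).round(4))
m=(roi&(Z>0.058)).astype(np.uint8)
n,l,st,c=cv2.connectedComponentsWithStats(m)
for i in range(1,n): print('peg',st[i],c[i],np.max(Z[l==i]),ray(s,*c[i],0.072).round(4))
m=(roi&(Z>0.008)&(Z<0.1)).astype(np.uint8)
ct=max(cv2.findContours(m,0,2)[0],key=cv2.contourArea);r=cv2.minAreaRect(ct);print('rack',r,[ray(s,*p,0.014).round(3) for p in cv2.boxPoints(r)])
```

```text
tray ((395.69873046875, 183.74017333984375), (56.76431655883789, 56.037410736083984), 82.40535736083984) [array([ 0.624, -0.276,  0.025]), array([ 0.639, -0.407,  0.025]), array([ 0.507, -0.416,  0.025]), array([ 0.492, -0.289,  0.025])]
wheel [292 192  25  25 477] [304.35220126 203.58071279] 0.04986836425313198 [ 0.5186 -0.137   0.05  ]
wheel [247 196  26  25 477] [259.08805031 207.52201258] 0.0498334745463315 [ 0.5115 -0.0371  0.05  ]
wheel [202 199  25  26 484] [214.08471074 211.26859504] 0.04985686743896636 [0.5049 0.0617 0.05  ]
peg [224 181   1   1   1] [224. 181.] 0.9425401172682686 [0.5679 0.0361 0.072 ]
peg [286 182   1   1   1] [286. 182.] 0.9425401172682686 [ 0.5635 -0.0982  0.072 ]
peg [311 183   1   1   1] [311. 183.] 0.9425401172682686 [ 0.5604 -0.1525  0.072 ]
peg [327 184   1   1   1] [327. 184.] 0.9425401172682686 [ 0.5576 -0.1872  0.072 ]
peg [310 186   1   1   1] [310. 186.] 0.9425401172682686 [ 0.5538 -0.1502  0.072 ]
peg [254 190   1   1   1] [254. 190.] 0.9425401172682686 [ 0.547  -0.0289  0.072 ]
peg [279 190   1   1   1] [279. 190.] 0.9425401172682686 [ 0.5461
[... 2218 characters left out ...]
[202. 236.] 0.9425401172682686 [0.4495 0.0809 0.072 ]
peg [241 237   1   1   1] [241. 237.] 0.9425401172682686 [ 0.4458 -0.0018  0.072 ]
peg [282 236   1   1   1] [282. 236.] 0.9425401172682686 [ 0.4464 -0.0889  0.072 ]
peg [302 237   1   1   1] [302. 237.] 0.9425401172682686 [ 0.4435 -0.1315  0.072 ]
peg [211 238   1   1   1] [211. 238.] 0.9425401172682686 [0.4449 0.0617 0.072 ]
peg [330 239   1   1   1] [330. 239.] 0.9425401172682686 [ 0.4382 -0.1911  0.072 ]
rack ((260.73309326171875, 210.0084686279297), (33.991519927978516, 140.68165588378906), 85.16958618164062) [array([0.539, 0.128, 0.014]), array([ 0.561, -0.195,  0.014]), array([ 0.482, -0.199,  0.014]), array([0.461, 0.119, 0.014])]
```

View pics/crop_top0.png

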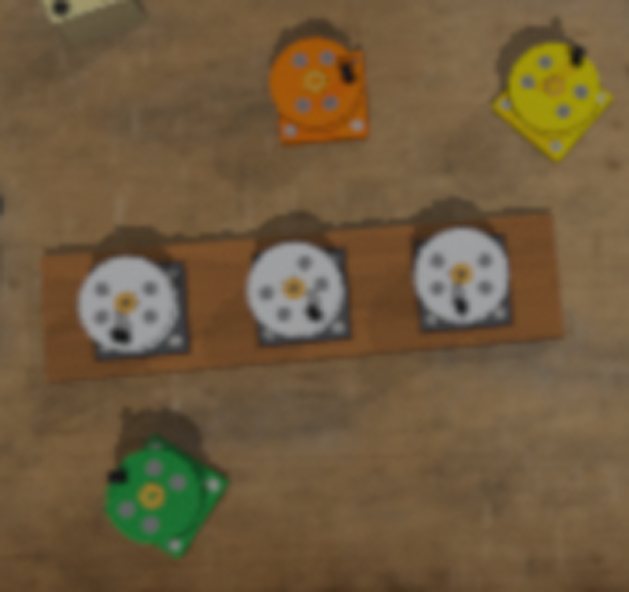

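View pics/crop_side0.png

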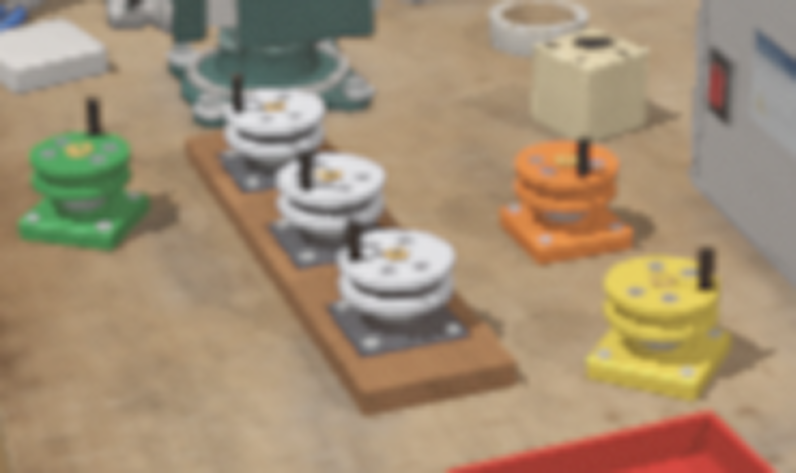

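```bash
cat >> h.py <<'E'
from scipy.spatial.transform import Rotation as Ro
def st():
    m=manip.sense(); R=Ro.from_quat(m['tool_rot']).as_matrix()
    print('t',round(m['t'],2),'tcp',m['tcp_pos'].round(4),'F',np.round(m['force'],2),'gap',round(m['finger_gap'],3),'q',m['q'].round(2)); print(R.round(3)); return m,R
def to(p,R,pos): print('tool shift mm',(R.T@(np.array(p)-pos)*1000).round(1))
E
python3 - <<'E'
from h import *
m,R=st()
# total turn to jaws along world y (z_tool ~ +-rack y), x down
a=np.radians(3.95)
for sg in (1,-1):
    z=sg*np.array([-np.sin(a),np.cos(a),0]);x=np.array([0,0,-1.]);T=np.stack([x,np.cross(z,x),z],1)
    print(sg,np.degrees(Ro.from_matrix(R.T@T).as_rotvec()).round(1)); 
    to([0.486,0.035,0.14],T,m['tcp_pos'])
to([0.486,0.035,0.14],R,m['tcp_pos'])
E
```

```text
t 0.15 tcp [0.2377 0.5774 0.2306] F [-0.35  0.58  0.33] gap 1.001 q [ 1.    0.53  1.43 -0.    1.18 -0.18]
[[-0.001 -0.925  0.381]
 [-0.001  0.381  0.925]
 [-1.     0.    -0.002]]
1 [-26.3  -0.1  -0. ]
tool shift mm [  90.6 -210.3 -558.2]
-1 [ 1.537e+02 -1.000e-01  1.000e-01]
tool shift mm [ 90.6 210.3 558.2]
tool shift mm [  91.1 -436.2 -406.8]
```

Run:
```python
from h import *
for n in ('top0','side0','wrist0'):
    s=np.load(f'pics/{n}.npz');D=s['depth'];f=200/np.tan(np.radians(float(s['fovy']))/2)
    v,u=np.mgrid[:400,:640]
    W=(np.stack([(u-s['cx'])/f*D,(v-s['cy'])/f*D,D],-1)-s['t'])@s['R']
    q=W[(D>0)&(W[...,2]>0.04)&(W[...,0]>0)&(W[...,0]<0.75)&(W[...,1]<0.75)&(W[...,1]>-.5)]
    print(n)
    g={}
    for p in q:
        k=(round(p[0]/.08)*.08,round(p[1]/.08)*.08);g.setdefault(k,[]).append(p[2])
    for k in sorted(g): 
        if len(g[k])>5: print('%.2f %.2f n%d zmax %.2f zmin %.2f'%(*k,len(g[k]),np.percentile(g[k],98),min(g[k])),end=' | ')
    print()
```

```text
top0
0.16 0.40 n173 zmax 0.06 zmin 0.04 | 0.16 0.48 n26 zmax 0.05 zmin 0.04 | 0.24 0.32 n708 zmax 0.07 zmin 0.04 | 0.24 0.40 n1421 zmax 0.08 zmin 0.04 | 0.24 0.48 n144 zmax 0.07 zmin 0.04 | 0.32 0.32 n91 zmax 0.07 zmin 0.04 | 0.32 0.40 n608 zmax 0.15 zmin 0.04 | 0.40 0.00 n199 zmax 0.05 zmin 0.04 | 0.40 0.08 n331 zmax 0.07 zmin 0.04 | 0.40 0.24 n34 zmax 0.08 zmin 0.04 | 0.40 0.40 n710 zmax 0.24 zmin 0.11 | 0.48 -0.16 n236 zmax 0.07 zmin 0.05 | 0.48 -0.08 n189 zmax 0.07 zmin 0.05 | 0.48 0.00 n224 zmax 0.05 zmin 0.04 | 0.48 0.08 n397 zmax 0.07 zmin 0.05 | 0.48 0.16 n644 zmax 0.14 zmin 0.04 | 0.48 0.24 n938 zmax 0.14 zmin 0.04 | 0.56 -0.16 n193 zmax 0.05 zmin 0.05 | 0.56 -0.08 n93 zmax 0.05 zmin 0.05 | 0.56 0.00 n82 zmax 0.05 zmin 0.05 | 0.56 0.08 n81 zmax 0.05 zmin 0.05 | 0.56 0.16 n768 zmax 0.13 zmin 0.04 | 0.56 0.24 n782 zmax 0.14 zmin 0.07 | 0.64 -0.24 n187 zmax 0.07 zmin 0.04 | 0.64 -0.16 n278 zmax 0.05 zmin 0.04 | 0.64 -0.08 n337 zmax 0.07 zmin 0.04 | 0.64 0.00 n129 zmax 0.05 zmin 0.04 | 0.64 0.08 n11 zmax 0.05 zmin 0.04 | 0.64 0.24 n13 zmax 0.08 zmin 0.07 | 0.64 0.40 n23 zmax 0.0
[... 1816 characters left out ...]
181 zmax 0.18 zmin 0.04 | 0.72 -0.08 n1011 zmax 0.18 zmin 0.04 | 0.72 0.00 n155 zmax 0.17 zmin 0.04 | 0.72 0.08 n233 zmax 0.05 zmin 0.04 | 0.72 0.32 n47 zmax 0.12 zmin 0.04 | 0.72 0.40 n182 zmax 0.13 zmin 0.04 | 0.72 0.48 n37 zmax 0.13 zmin 0.10 | 
wrist0
0.16 0.40 n506 zmax 0.06 zmin 0.04 | 0.16 0.48 n593 zmax 0.32 zmin 0.04 | 0.16 0.56 n20 zmax 0.30 zmin 0.29 | 0.24 0.32 n871 zmax 0.07 zmin 0.04 | 0.24 0.40 n3877 zmax 0.08 zmin 0.04 | 0.24 0.48 n3952 zmax 0.32 zmin 0.04 | 0.24 0.56 n24257 zmax 0.33 zmin 0.04 | 0.24 0.64 n22904 zmax 0.33 zmin 0.09 | 0.32 0.32 n19 zmax 0.07 zmin 0.04 | 0.32 0.40 n74 zmax 0.08 zmin 0.04 | 0.40 0.24 n8 zmax 0.06 zmin 0.05 | 0.48 0.24 n127 zmax 0.05 zmin 0.04 |
```

Run:
```python
from h import *
for n in ('top0','side0','wrist0'):
    s=np.load(f'pics/{n}.npz');D=s['depth'];f=200/np.tan(np.radians(float(s['fovy']))/2)
    v,u=np.mgrid[:400,:640]
    W=(np.stack([(u-s['cx'])/f*D,(v-s['cy'])/f*D,D],-1)-s['t'])@s['R']
    q=W[(D>0)&(D<2.2)&(W[...,2]>0.1)&(W[...,2]<.9)&(W[...,0]>0.28)&(W[...,0]<1)&(W[...,1]<0.75)&(W[...,1]>.3)&~((W[...,0]>.65)&(W[...,2]<.2))]
    for z in np.arange(.1,.8,.05):
        k=q[(q[:,2]>z)&(q[:,2]<z+.05)]
        if len(k): print(n,round(z,2),len(k),np.percentile(k,5,0).round(3)[:2],np.percentile(k,95,0).round(3)[:2])
```

```text
top0 0.1 284 [0.336 0.364] [0.372 0.39 ]
top0 0.15 358 [0.36  0.363] [0.396 0.393]
top0 0.2 291 [0.383 0.37 ] [0.418 0.392]
side0 0.1 138 [0.342 0.359] [0.377 0.387]
side0 0.15 156 [0.366 0.36 ] [0.402 0.39 ]
side0 0.2 162 [0.391 0.365] [0.424 0.394]
side0 0.25 188 [0.409 0.369] [0.448 0.398]
side0 0.3 247 [0.283 0.371] [0.471 0.661]
side0 0.35 247 [0.292 0.375] [0.495 0.671]
side0 0.4 9 [0.48  0.379] [0.501 0.403]
wrist0 0.15 3 [0.367 0.366] [0.367 0.368]
```

Call:
move_arm --deltas '[0, -10, -10, -40, 0, 0, 0, 0, -10, -10, -40, 0, 0, 0, 0, -10, -10, -40, 0, 0, 0, 0, -10, -10, -40, 0, 0, 0, 0, 0, -10, -36, 0, 0, 0, 0, 0, -32, -20, 0, 0, 0, 0, 0, -32, -20, 0, 0, 0, 0, 0, -32, -20, 0, 0, 0, 0, 0, -32, -20, 0, 0, 0, 0, 0, -32, -20, 0, 0, 0]' --force 60

```text
t: 1.15
tcp_pos: [0.3199, 0.2229, 0.2714]
tool_rot: [-0.393, 0.587, 0.393, 0.588]
force: [1.1, 0.1, 0.3]
finger_gap: -0.004
```

Run:
```python
from h import *
m,R=st()
a=np.radians(3.95)
z=np.array([-np.sin(a),np.cos(a),0]);x=np.array([0,0,-1.]);T=np.stack([x,np.cross(z,x),z],1)
print(np.degrees(Ro.from_matrix(R.T@T).as_rotvec()).round(1)); to([0.486,0.035,0.15],R,m['tcp_pos']); to([0.486,0.035,0.15],T,m['tcp_pos'])
```

```text
t 1.15 tcp [0.3199 0.2229 0.2714] F [1.06 0.05 0.27] gap -0.004 q [ 0.32  0.14  1.93  0.    1.07 -0.86]
[[ 0.    -0.925  0.381]
 [ 0.     0.381  0.925]
 [-1.    -0.     0.   ]]
[-26.3   0.    0. ]
tool shift mm [ 121.4 -225.1 -110.5]
tool shift mm [ 121.4 -152.7 -198.9]
```

Call:
move_arm --deltas '[0, 0, 0, 0, -6.6, 0, 0, 0, 0, 0, 0, -6.6, 0, 0, 0, 0, 0, 0, -6.6, 0, 0, 0, 0, 0, 0, -6.5, 0, 0, 0, 0, -38, -50, 0, 0, 0, 0, 0, -38, -50, 0, 0, 0, 0, 0, -38, -50, 0, 0, 0, 0, 0, -39, -49, 0, 0, 0, 0, 45, 0, 0, 0, 0, 0, 0, 45, 0, 0, 0, 0, 0]'

```text
t: 2.15
tcp_pos: [0.4546, 0.0726, 0.1812]
tool_rot: [0.518, -0.482, -0.514, -0.485]
force: [-0.1, -0.2, -1.2]
finger_gap: -0.002
```

Run:
```python
from h import *
m,R=st()
to([0.486,0.035,0.15],R,m['tcp_pos'])
snap('wrist','wrist1');snap('top','top1');snap('side','side1')
```

```text
t 2.15 tcp [0.4546 0.0726 0.1812] F [-0.14 -0.16 -1.17] gap -0.002 q [-0.09  0.39  1.89  0.    0.86 -1.72]
[[ 0.006 -0.998 -0.065]
 [-0.    -0.065  0.998]
 [-1.    -0.005 -0.001]]
tool shift mm [ 31.4 -28.7 -39.6]
```

View pics/wrist1.png

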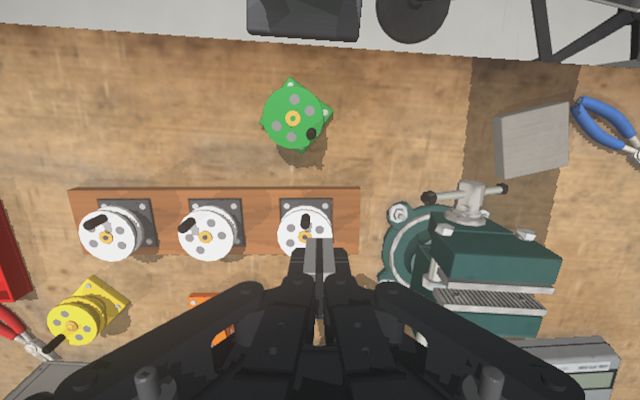

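View pics/side1.png

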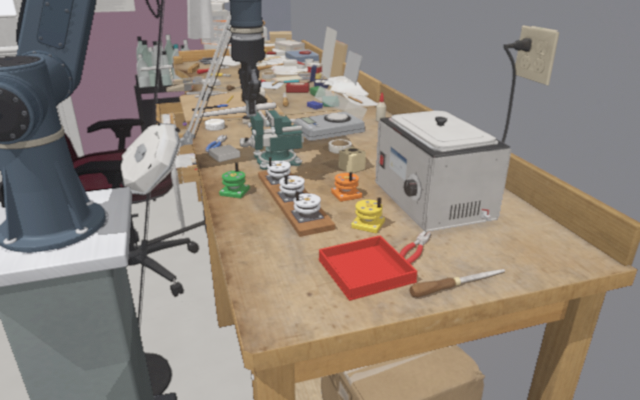

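View pics/top1.png

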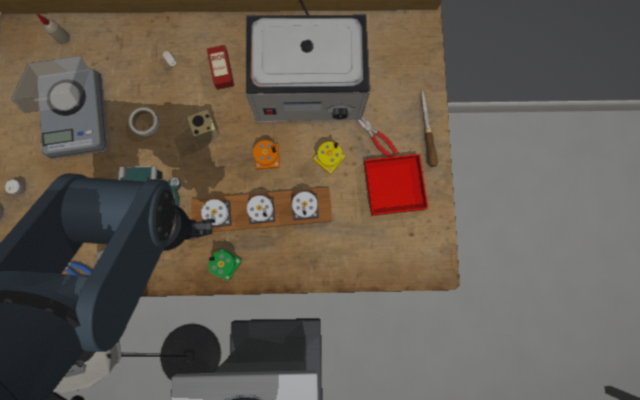

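Call:
move_arm --deltas '[0, 10, -15, -20, 0, 0, 0, 0, 20, -14, -20, 0, 0, 0, 0, 0, 0, 0, 0, 0, 0]'

```text
t: 2.6
tcp_pos: [0.4867, 0.0349, 0.1524]
tool_rot: [0.518, -0.482, -0.515, -0.484]
force: [0.2, -0.4, 0.3]
finger_gap: 0.001
```

Run:
```python
from h import *
m,R=st()
s=snap('wrist','wrist2');D=s['depth'];f=200/np.tan(np.radians(float(s['fovy']))/2)
v,u=np.mgrid[:400,:640]
W=(np.stack([(u-s['cx'])/f*D,(v-s['cy'])/f*D,D],-1)-s['t'])@s['R']
T=(W-m['tcp_pos'])@R*1000
k=(D>0)&(abs(T[...,1])<40)&(abs(T[...,2])<60)
for x in range(-60,10,5):
    q=T[k&(T[...,0]>x)&(T[...,0]<x+5)]
    if len(q)>3: print(x,len(q),q.min(0).round(1),q.max(0).round(1))
def cl(u0,v0,z): print(ray(s,u0,v0,z).round(4))
Z=W[...,2]
m1=((Z>.060)&(Z<.078)&(W[...,0]>.44)&(W[...,0]<.55)).astype(np.uint8)
n,l,sta,c=cv2.connectedComponentsWithStats(m1)
for i in range(1,n):
    if sta[i,4]>15: print('peg',sta[i],W[l==i].mean(0).round(4),W[l==i].max(0).round(4))
m1=((Z>.045)&(Z<.055)&(W[...,0]>.44)&(W[...,0]<.56)).astype(np.uint8)
n,l,sta,c=cv2.connectedComponentsWithStats(m1)
for i in range(1,n):
    if sta[i,4]>100: print('wheel',sta[i],W[l==i].mean(0).round(4),W[l==i].min(0).round(4),W[l==i].max(0).round(4))
```

```text
t 2.6 tcp [0.4867 0.0349 0.1524] F [ 0.21 -0.39  0.31] gap 0.001 q [-0.16  0.47  1.85 -0.    0.82 -1.8 ]
[[ 0.004 -0.998 -0.067]
 [-0.001 -0.067  0.998]
 [-1.    -0.004 -0.001]]
-60 3834 [-60.   -9.5 -41.8] [-55.   12.7  40.5]
-55 2033 [-55.  -12.  -37.2] [-50.   13.9  37.9]
-50 1471 [-50.  -12.7 -33.3] [-45.  14.  32.]
-45 418 [-45.    3.9 -28.3] [-40.   13.6  29. ]
-40 572 [-40.  -11.5 -10.2] [-35.   11.9  11.3]
-35 249 [-34.9   5.9 -13.6] [-30.   11.6  13.5]
-30 338 [-30.    5.5 -13.7] [-25.   11.2  13.4]
-25 314 [-25.    5.8 -13.6] [-20.   11.4  13.5]
-20 278 [-20.    5.5 -13.6] [-15.   11.2  13.6]
-15 258 [-15.    5.7 -13.5] [-10.   11.2  13.4]
-10 168 [-10.    5.9 -12.8] [-5.  11.2 12.6]
-5 13 [-4.9 10.  -5.4] [-4.2 10.3  6.3]
peg [ 492  158   89   68 1838] [0.4611 0.2008 0.0715] [0.493  0.2386 0.078 ]
peg [ 96 195  21  15 201] [ 0.4978 -0.1363  0.0684] [ 0.5029 -0.1331  0.0733]
peg [346 195  12  14 136] [0.4836 0.0608 0.0699] [0.4886 0.0655 0.0736]
peg [205 199  16  15 160] [ 0.4951 -0.0504  0.0691] [ 0.5002 -0.0468  0.0738]
peg [473 232  31  56 708] [0.5265 0.1807 0.0688] [0.5499 0.1934 0.078 ]
peg [517 260  15  11  65] [0.5288 0.2091 0.0751] [0.5327 0.2175 0.0768]
wheel [561 161  21  11 147] [0.4463 0.2454 0.0488] [0.4421 0.2326 0.0451] [0.4509 0.2563 0.055 ]
wheel [  90  188   66   60 2766] [ 0.5195 -0.1359  0.0501] [ 0.4917 -0.166   0.0455] [ 0.5473 -0.11    0.055 ]
wheel [ 203  188   64   60 2752] [ 0.5121 -0.0368  0.0503] [ 0.4849 -0.066   0.0451] [ 0.5407 -0.0108  0.0549]
wheel [ 316  188   63   60 2731] [0.5052 0.0609 0.0504] [0.4781 0.0335 0.0456] [0.5334 0.0888 0.055 ]
wheel [487 191  23  25 125] [0.4792 0.1859 0.0511] [0.4718 0.1827 0.0453] [0.4932 0.1987 0.055 ]
wheel [463 223  36  60 428] [0.5293 0.1813 0.0501] [0.4994 0.1779 0.0451] [0.5599 0.1975 0.055 ]
```

View pics/wrist2.png

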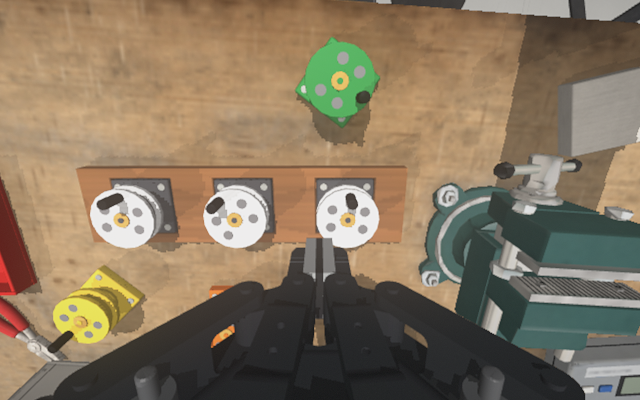

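Call:
move_arm --deltas '[0, 40, 0, 0, 0, 0, 0, 0, 40, 0, 0, 0, 0, 0, 0, 18, 0, 0, 0, 0, 0, 0, 0, 0, 0, 0, 0, 0, 0, 0, 0, 10, 0, 0, 0, 0, 0, -2, 10, 0, 0, 0, 0, 0, -3, 9, 0, 0, 0, 0, -20, 0, 0, 0, 0, 0, 0, -50, 0, 0, 0, 0, 0]'

```text
t: 3.55
tcp_pos: [0.4845, 0.067, 0.1222]
tool_rot: [-0.515, 0.484, 0.519, 0.481]
force: [1.0, 0.2, 0.3]
finger_gap: 0.002
```

```bash
cat >> h.py <<'E'
HUB={'A':(.5043,.0627),'B':(.5112,-.037),'C':(.5181,-.1367)}
def pegs(s,show=True):
    D=s['depth'];f=200/np.tan(np.radians(float(s['fovy']))/2)
    v,u=np.mgrid[:400,:640]
    W=(np.stack([(u-s['cx'])/f*D,(v-s['cy'])/f*D,D],-1)-s['t'])@s['R']
    dark=s['image'].max(-1)<70
    for k,h in HUB.items():
        d=np.hypot(W[...,0]-h[0],W[...,1]-h[1])
        p=W[(D>0)&(d<.031)&(d>.012)&(W[...,2]>.060)&(W[...,2]<.076)&dark]
        if len(p)>3:
            c=np.median(p,0); print(k,len(p),c.round(4),'r %.1f'%(1e3*np.hypot(c[0]-h[0],c[1]-h[1])),'ang from -x, ccw deg %.0f'%np.degrees(np.arctan2(-(c[1]-h[1]),-(c[0]-h[0]))))
        else: print(k,'none',len(p))
E
python3 - <<'E'
from h import *
m,R=st()
pegs(np.load('pics/top0.npz'));pegs(np.load('pics/wrist2.npz'))
for n in ('wrist','top','side'): print(n);pegs(snap(n,n+'3'))
E
```

```text
t 3.55 tcp [0.4845 0.067  0.1222] F [1.04 0.2  0.26] gap 0.002 q [-0.09  0.52  1.87  0.    0.76 -1.73]
[[-0.007 -0.998 -0.069]
 [ 0.001 -0.069  0.998]
 [-1.     0.007  0.001]]
A 12 [0.4833 0.0604 0.0721] r 21.1 ang from -x, ccw deg 6
B 8 [ 0.4943 -0.0506  0.0719] r 21.7 ang from -x, ccw deg 39
C 7 [ 0.4971 -0.1364  0.0721] r 21.0 ang from -x, ccw deg -1
A 8 [0.4815 0.0631 0.064 ] r 22.8 ang from -x, ccw deg -1
B 15 [ 0.495  -0.0509  0.068 ] r 21.3 ang from -x, ccw deg 41
C 21 [ 0.4955 -0.1364  0.0665] r 22.6 ang from -x, ccw deg -1
wrist
A none 0
B 22 [ 0.4979 -0.0502  0.0677] r 18.7 ang from -x, ccw deg 45
C 212 [ 0.4976 -0.1347  0.0671] r 20.6 ang from -x, ccw deg -6
top
A none 2
B 7 [ 0.4943 -0.0508  0.0714] r 21.8 ang from -x, ccw deg 39
C 6 [ 0.4971 -0.1365  0.0712] r 21.0 ang from -x, ccw deg -1
side
A 7 [0.5265 0.0462 0.071 ] r 27.6 ang from -x, ccw deg 143
B 7 [ 0.4979 -0.058   0.0693] r 24.8 ang from -x, ccw deg 58
C 9 [ 0.4996 -0.1427  0.0658] r 19.4 ang from -x, ccw deg 18
```

View pics/wrist3.png

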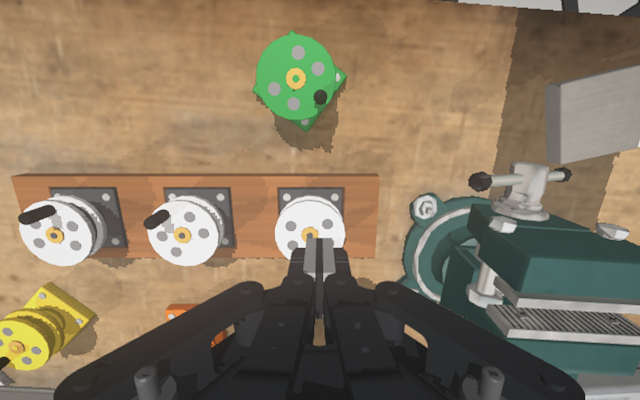

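Run:
```python
from h import *
m,R=st()
to([0.4955,-.0782,.12],R,m['tcp_pos'])
a=cv2.imread('pics/side3.png')[140:250,215:400]; cv2.imwrite('pics/crop_side3.png',cv2.resize(a,None,fx=4.3,fy=4.3,interpolation=cv2.INTER_CUBIC))
```

```text
t 3.7 tcp [0.4894 0.0665 0.127 ] F [-0.15 -0.48 -0.58] gap 0.001 q [-0.09  0.52  1.86  0.    0.75 -1.73]
[[ 0.009 -0.998 -0.069]
 [-0.001 -0.069  0.998]
 [-1.    -0.009 -0.001]]
tool shift mm [   7.1    4.  -144.7]
```

View pics/crop_side3.png

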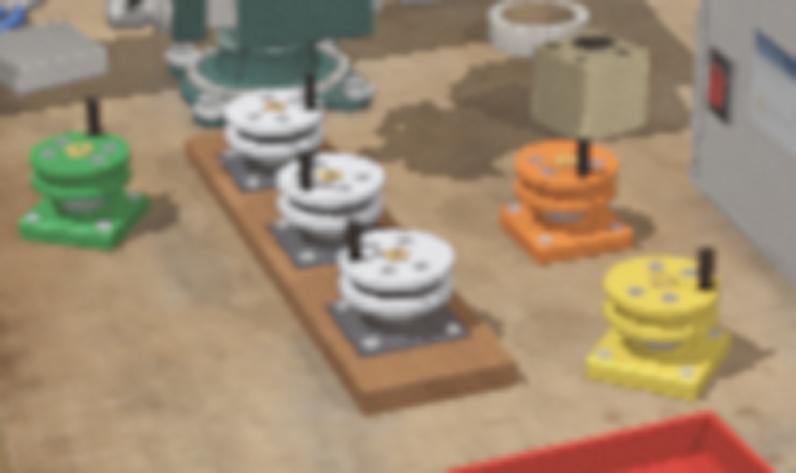

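Wheel A's peg was pushed clockwise to about 65°. It now sits on the far side at crop (310,90), so A coasted and runs free. Wheel B is next.

Call:
move_arm --deltas '[0, 2, 1, -36, 0, 0, 0, 0, 2, 1, -36, 0, 0, 0, 0, 2, 1, -36, 0, 0, 0, 0, 1, 1, -36, 0, 0, 0, 0, 0, 0, 0, 0, 0, 0]'

```text
t: 4.2
tcp_pos: [0.4936, -0.0818, 0.116]
tool_rot: [0.517, -0.484, -0.515, -0.484]
force: [-0.2, 0.4, -0.4]
finger_gap: 0.002
```

Run:
```python
from h import *
m,R=st()
to([0.4955,-.0782,.054],R,m['tcp_pos'])
to([0.4955,-.0782,.054],np.stack([[0,0,-1],[-.9976,-.0687,0],[-.0687,.9976,0]],1),m['tcp_pos'])
```

```text
t 4.2 tcp [ 0.4936 -0.0818  0.116 ] F [-0.15  0.42 -0.39] gap 0.002 q [-0.39  0.54  1.85 -0.    0.75 -2.02]
[[ 0.002 -0.998 -0.064]
 [-0.002 -0.064  0.998]
 [-1.    -0.002 -0.002]]
tool shift mm [62.  -2.   3.6]
tool shift mm [62.  -2.1  3.5]
```

Call:
move_arm --deltas '[0, 31, -2, 0, 0, 0, 0, 0, 31, 0, 0, 0, 0, 0, 0, 0, 0, 3, 0, 0, 0, 0, 0, 0, 10, 0, 0, 0, 0, 0, 0, 10, 0, 0, 0, 0, 0, 0, 10, 0, 0, 0, 0, 0, -4, 9, 0, 0, 0, 0, -20, 0, 0, 0, 0, 0, 0, -50, 0, 0, 0, 0, 0]'

```text
t: 5.1
tcp_pos: [0.4934, -0.0342, 0.1228]
tool_rot: [-0.515, 0.484, 0.519, 0.481]
force: [1.5, -1.7, 0.8]
finger_gap: 0.001
```

Run:
```python
from h import *
m,R=st()
for n in ('wrist','top','side'): print(n);pegs(snap(n,n+'4'))
a=cv2.imread('pics/side4.png')[140:250,215:400]; cv2.imwrite('pics/crop_side4.png',cv2.resize(a,None,fx=4.3,fy=4.3,interpolation=cv2.INTER_CUBIC))
to([0.5024,-.1779,.12],R,m['tcp_pos'])
```

```text
t 5.1 tcp [ 0.4934 -0.0342  0.1228] F [ 1.5  -1.67  0.77] gap 0.001 q [-0.3   0.53  1.85  0.    0.77 -1.94]
[[-0.007 -0.998 -0.069]
 [ 0.002 -0.069  0.998]
 [-1.     0.007  0.003]]
wrist
A 172 [0.5155 0.0421 0.0713] r 23.4 ang from -x, ccw deg 118
B 112 [ 0.5229 -0.055   0.0715] r 21.5 ang from -x, ccw deg 123
C 104 [ 0.4963 -0.1346  0.0672] r 21.9 ang from -x, ccw deg -6
top
A none 0
B none 0
C 5 [ 0.497  -0.1364  0.0726] r 21.1 ang from -x, ccw deg -1
side
A 5 [0.5122 0.0357 0.0658] r 28.1 ang from -x, ccw deg 106
B 4 [ 0.5126 -0.0646  0.0639] r 27.7 ang from -x, ccw deg 93
C 9 [ 0.5    -0.1433  0.0652] r 19.3 ang from -x, ccw deg 20
tool shift mm [   2.4    1.  -144. ]
```

View pics/crop_side4.png

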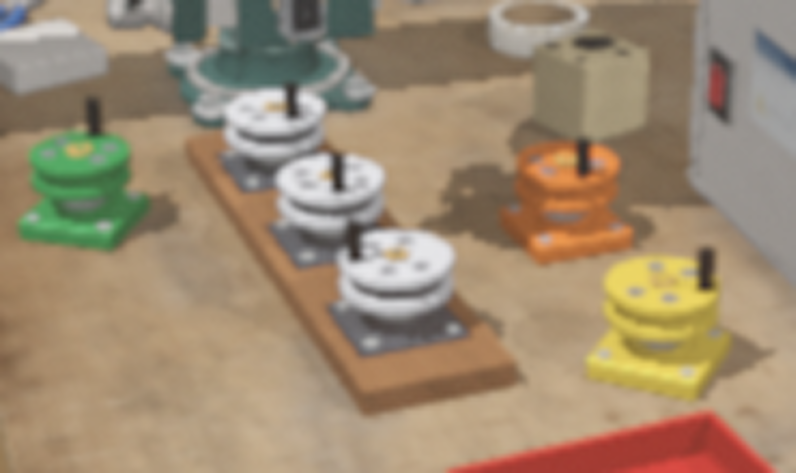

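View pics/wrist4.png

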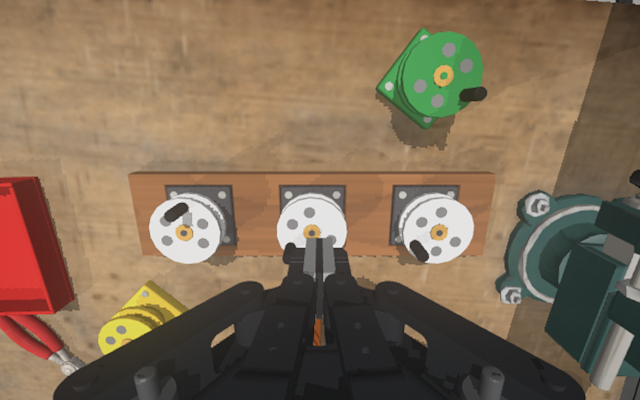

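B's peg also coasted well past the push, to crop (338,170), so B is free. C gets the same push.

Call:
move_arm --deltas '[0, 0, 0, -36, 0, 0, 0, 0, 1, 1, -36, 0, 0, 0, 0, 1, 0, -36, 0, 0, 0, 0, 0, 0, -36, 0, 0, 0, 0, 0, 0, 0, 0, 0, 0]'

```text
t: 5.75
tcp_pos: [0.5057, -0.184, 0.1219]
tool_rot: [0.517, -0.484, -0.514, -0.484]
force: [-0.1, 1.1, 0.2]
finger_gap: 0.002
```

Run:
```python
from h import *
m,R=st()
to([0.5024,-.1779,.054],np.stack([[0,0,-1],[-.9976,-.0687,0],[-.0687,.9976,0]],1),m['tcp_pos'])
```

```text
t 5.75 tcp [ 0.5057 -0.184   0.1219] F [-0.1   1.13  0.21] gap 0.002 q [-0.56  0.57  1.75 -0.    0.82 -2.19]
[[ 0.003 -0.998 -0.064]
 [-0.003 -0.064  0.998]
 [-1.    -0.002 -0.003]]
tool shift mm [67.9  2.9  6.3]
```

Call:
move_arm --deltas '[0, 33, 3, 0, 0, 0, 0, 0, 34, 0, 4, 0, 0, 0, 0, 0, 0, 4, 0, 0, 0, 0, 0, 0, 10, 0, 0, 0, 0, 0, 0, 10, 0, 0, 0, 0, 0, -1, 10, 0, 0, 0, 0, 0, -4, 10, 0, 0, 0, 0, 0, 0, 0, 0, 0, 0]'

```text
t: 6.55
tcp_pos: [0.5053, -0.1313, 0.0569]
tool_rot: [0.519, -0.482, -0.515, -0.483]
force: [1.6, -3.3, 1.5]
finger_gap: 0.002
```

Call:
move_arm --deltas '[0, -20, 0, 0, 0, 0, 0, 0, -50, 0, 0, 0, 0, 0]'

```text
t: 6.75
tcp_pos: [0.4996, -0.1296, 0.1229]
tool_rot: [-0.513, 0.484, 0.521, 0.482]
force: [0.4, -0.3, -0.0]
finger_gap: -0.001
```

Run:
```python
from h import *
m,R=st()
for n in ('wrist','top','side'): print(n);pegs(snap(n,n+'5'))
a=cv2.imread('pics/side5.png')[140:250,215:400]; cv2.imwrite('pics/crop_side5.png',cv2.resize(a,None,fx=4.3,fy=4.3,interpolation=cv2.INTER_CUBIC))
```

```text
t 6.75 tcp [ 0.4996 -0.1296  0.1229] F [ 0.45 -0.3  -0.01] gap -0.001 q [-0.47  0.55  1.8   0.    0.81 -2.11]
[[-0.01  -0.998 -0.068]
 [ 0.006 -0.068  0.998]
 [-1.     0.01   0.006]]
wrist
A 293 [0.4966 0.0773 0.0694] r 16.5 ang from -x, ccw deg -62
B 178 [ 0.5008 -0.0231  0.0709] r 17.3 ang from -x, ccw deg -53
C 151 [ 0.5074 -0.1198  0.0715] r 20.0 ang from -x, ccw deg -58
top
A none 0
B none 0
C none 0
side
A 6 [0.5007 0.0763 0.0647] r 14.1 ang from -x, ccw deg -75
B 7 [ 0.5117 -0.0232  0.0653] r 13.8 ang from -x, ccw deg -92
C 7 [ 0.5113 -0.1237  0.0674] r 14.7 ang from -x, ccw deg -62
```

View pics/crop_side5.png

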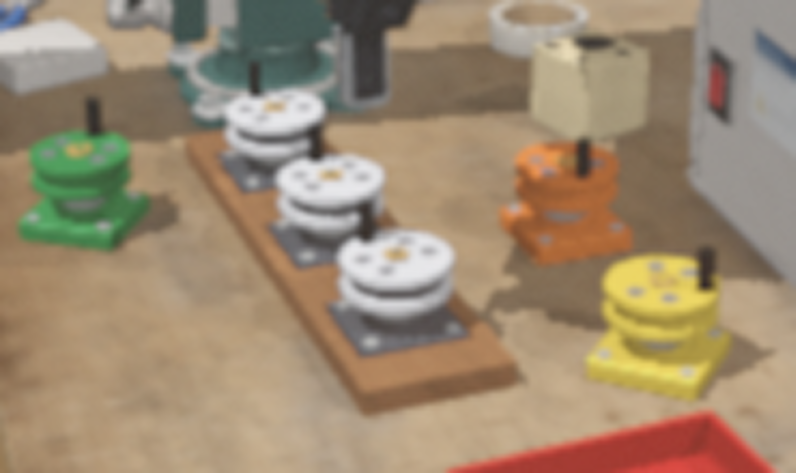

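View pics/wrist5.png

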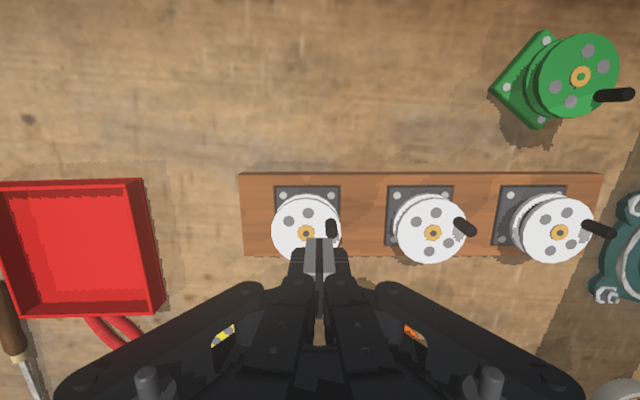

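C's peg stayed about 60° round, where the push ended, and the tool felt about 3 N there. The pegs of A and B are still creeping round. So C is the pulley that binds, the white one nearest the tray. I'll open above it, centre and grasp.

Call:
move_arm --deltas '[85, 0, -15, -7, 0, 0, 0, 85, 0, 0, 0, 0, 0, 0, 85, 0, 0, 0, 0, 0, 0, 85, 0, 0, 0, 0, 0, 0]' --force 50

```text
t: 7.3
tcp_pos: [0.517, -0.1368, 0.1244]
tool_rot: [-0.516, 0.483, 0.518, 0.482]
force: [0.9, -0.2, -0.2]
finger_gap: 0.678
```

Run:
```python
from h import *
m,R=st()
s=snap('wrist','wrist6');pegs(s)
D=s['depth'];f=200/np.tan(np.radians(float(s['fovy']))/2)
v,u=np.mgrid[:400,:640]
W=(np.stack([(u-s['cx'])/f*D,(v-s['cy'])/f*D,D],-1)-s['t'])@s['R']
k=(np.hypot(W[...,0]-.518,W[...,1]+.137)<.045)&(W[...,2]>.046)&(W[...,2]<.053)&(s['image'].min(-1)>110)
ct=max(cv2.findContours(k.astype(np.uint8),0,1)[0],key=cv2.contourArea)[:,0]
P=np.array([ray(s,a,b,.05)[:2] for a,b in ct]); print(len(P),cv2.minEnclosingCircle((P*1000).astype(np.float32)))
print([tuple(round(x) for x in proj(s,np.array([.5188,-.1368,.05])))],ct.min(0),ct.max(0))
to([.5188,-.1368,.02],R,m['tcp_pos'])
```

```text
t 7.3 tcp [ 0.517  -0.1368  0.1244] F [ 0.89 -0.25 -0.17] gap 0.678 q [-0.47  0.56  1.75  0.    0.83 -2.11]
[[-0.003 -0.998 -0.068]
 [ 0.002 -0.068  0.998]
 [-1.     0.003  0.002]]
A 309 [0.5034 0.0792 0.0696] r 16.5 ang from -x, ccw deg -87
B 172 [ 0.5319 -0.0372  0.0707] r 20.7 ang from -x, ccw deg 180
C 33 [ 0.5073 -0.1181  0.0691] r 21.5 ang from -x, ccw deg -60
196 ((519.1052856445312, -138.12570190429688), 28.145708084106445)
[(318, 209)] [281 175] [351 242]
tool shift mm [104.4  -2.1  -0.3]
```

View pics/wrist6.png

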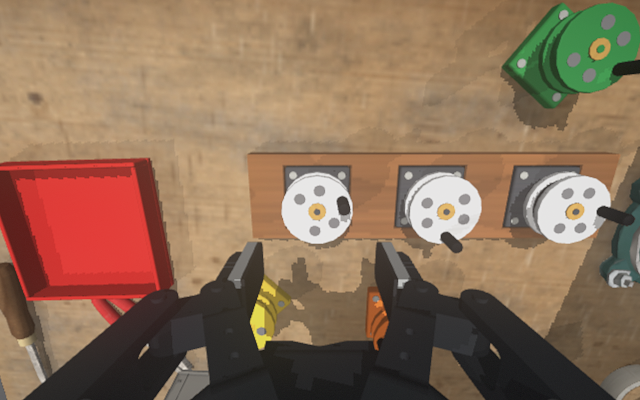

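Call:
move_arm --deltas '[85, 0, -2, -1, 0, 0, 0, 85, 0, 0, 0, 0, 0, 0, 85, 0, 0, 0, 0, 0, 0, 85, 25, 0, 0, 0, 0, 0, 85, 25, 0, 0, 0, 0, 0, 85, 25, 0, 0, 0, 0, 0, 85, 20, 0, 0, 0, 0, 0, 85, 9, 0, 0, 0, 0, 0, 85, 0, 0, 0, 0, 0, 0]'

```text
t: 8.25
tcp_pos: [0.5198, -0.1382, 0.0203]
tool_rot: [-0.516, 0.483, 0.518, 0.482]
force: [0.4, -0.3, -1.7]
finger_gap: 0.996
```

Run:
```python
from h import *
m,R=st(); to([.519,-.1375,.02],R,m['tcp_pos'])
s=snap('wrist','wrist7')
```

```text
t 8.25 tcp [ 0.5198 -0.1382  0.0203] F [ 0.4  -0.27 -1.66] gap 0.996 q [-0.47  0.75  1.79 -0.    0.6  -2.11]
[[-0.002 -0.998 -0.068]
 [ 0.001 -0.068  0.998]
 [-1.     0.002  0.001]]
tool shift mm [0.3 0.8 0.7]
```

View pics/wrist7.png

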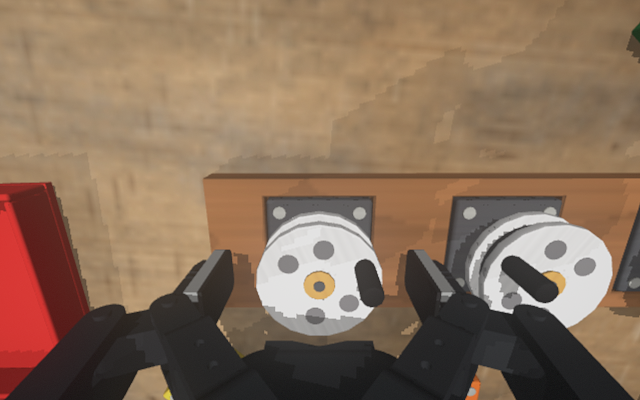

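Fingers straddle wheel C centrally (wheel at (318,270)). Closing on it.

Call:
move_arm --deltas '[0, 0, 0, 0, 0, 0, 0, 0, 0, 0, 0, 0, 0, 0, 0, 0, 0, 0, 0, 0, 0, 0, 0, 0, 0, 0, 0, 0, 0, 0, 0, 0, 0, 0, 0, 0, 0, 0, 0, 0, 0, 0]' --force 60

```text
t: 8.9
tcp_pos: [0.5212, -0.1385, 0.0229]
tool_rot: [0.517, -0.482, -0.516, -0.483]
force: [-0.8, 1.8, 4.5]
finger_gap: 0.63
```

Run:
```python
from h import *
m,R=st(); snap('wrist','wrist8')
```

```text
t 8.9 tcp [ 0.5212 -0.1385  0.0229] F [-0.85  1.76  4.46] gap 0.63 q [-0.47  0.74  1.79  0.    0.6  -2.11]
[[ 0.002 -0.998 -0.068]
 [-0.001 -0.068  0.998]
 [-1.    -0.002 -0.001]]
```

View pics/wrist8.png

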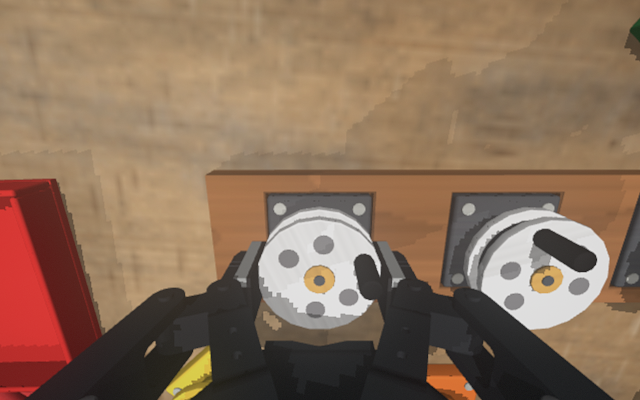

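Call:
move_arm --deltas '[0, -4, 0, 0, 0, 0, 0, 0, -8, 0, 0, 0, 0, 0, 0, -12, 0, 0, 0, 0, 0, 0, -20, 0, 0, 0, 0, 0, 0, -25, 0, 0, 0, 0, 0, 0, -10, 0, 0, 0, 0, 0, 0, 0, 0, 0, 0, 0, 0]'

```text
t: 9.65
tcp_pos: [0.5214, -0.1389, 0.1021]
tool_rot: [0.518, -0.482, -0.515, -0.483]
force: [0.9, 0.1, -7.6]
finger_gap: 0.628
```

Run:
```python
from h import *
m,R=st(); snap('wrist','wrist9');snap('side','side9')
s=np.load('pics/side0.npz')
img=s['image'];hsv=cv2.cvtColor(img,cv2.COLOR_RGB2HSV)
red=((hsv[...,0]<8)|(hsv[...,0]>172))&(hsv[...,1]>180)&(hsv[...,2]>90)
ct=max(cv2.findContours(red.astype(np.uint8),0,2)[0],key=cv2.contourArea)
ap=cv2.approxPolyDP(ct,4,True)[:,0];print([(tuple(p),ray(s,*p,.025).round(3)[:2]) for p in ap])
to([.566,-.347,.1],R,m['tcp_pos'])
```

```text
t 9.65 tcp [ 0.5214 -0.1389  0.1021] F [ 0.95  0.08 -7.63] gap 0.628 q [-0.47  0.6   1.76 -0.    0.77 -2.11]
[[ 0.003 -0.998 -0.068]
 [-0.002 -0.068  0.998]
 [-1.    -0.003 -0.002]]
[((np.int32(378), np.int32(290)), array([ 0.553, -0.44 ]))]
tool shift mm [   2.6  -30.2 -210.6]
```

View pics/side9.png

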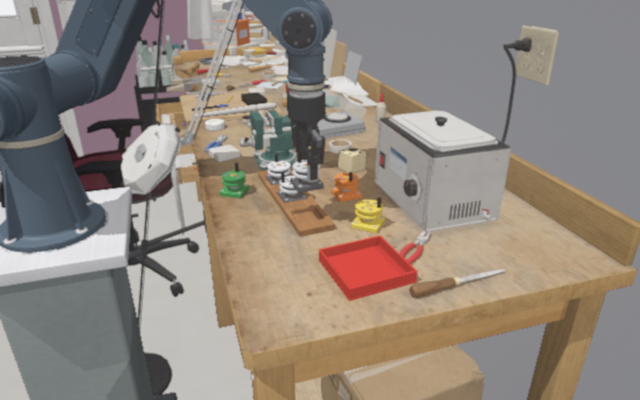

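Pulley C is lifted clear. The side view shows its pocket empty at (315,213), and the wrist reads about 6–7 N of weight. Carrying it to the tray.

Call:
move_arm --deltas '[0, 0, -2, -14, 0, 0, 0, 0, 0, -4, -28, 0, 0, 0, 0, 0, -4, -30, 0, 0, 0, 0, 0, -4, -30, 0, 0, 0, 0, 0, -4, -30, 0, 0, 0, 0, 0, -4, -30, 0, 0, 0, 0, 0, -4, -28, 0, 0, 0, 0, 0, -4, -20, 0, 0, 0, 0, 0, 0, 0, 0, 0, 0, 0, 0, 0, 0, 0, 0, 0]'

```text
t: 10.75
tcp_pos: [0.5635, -0.3464, 0.0984]
tool_rot: [-0.515, 0.483, 0.518, 0.483]
force: [-0.4, 0.3, -7.7]
finger_gap: 0.628
```

Run:
```python
from h import *
m,R=st(); snap('wrist','wrist10');snap('side','side10'); snap('top','top10')
to([.566,-.347,.024],R,m['tcp_pos'])
```

```text
t 10.75 tcp [ 0.5635 -0.3464  0.0984] F [-0.41  0.31 -7.66] gap 0.628 q [-0.72  0.74  1.44  0.    0.97 -2.36]
[[-0.003 -0.998 -0.067]
 [ 0.002 -0.067  0.998]
 [-1.     0.003  0.003]]
tool shift mm [74.3 -2.6 -1. ]
```

View pics/wrist10.png

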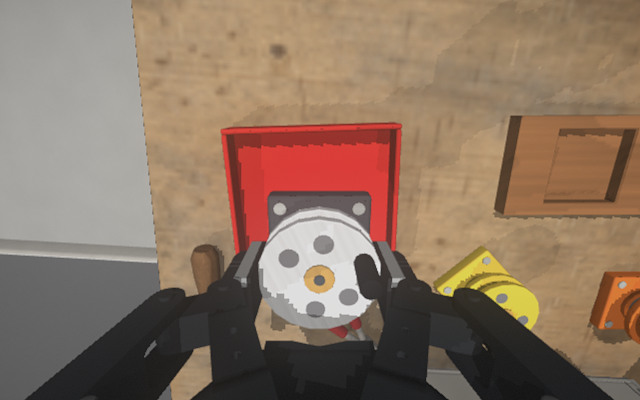

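View pics/side10.png

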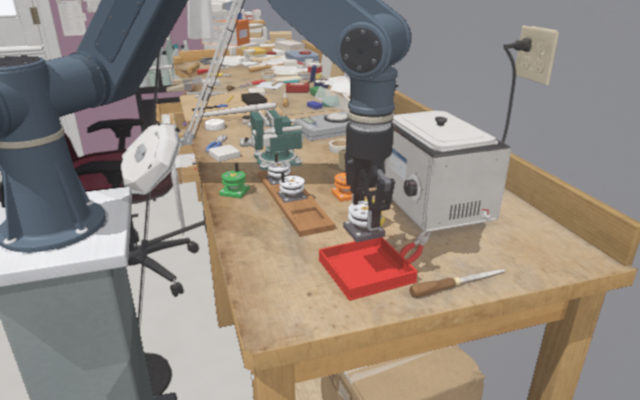

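Call:
move_arm --deltas '[0, 15, -2, 0, 0, 0, 0, 0, 20, 0, 0, 0, 0, 0, 0, 20, 0, 0, 0, 0, 0, 0, 10, 0, 0, 0, 0, 0, 0, 4, 0, 0, 0, 0, 0, 0, 2, 0, 0, 0, 0, 0, 0, 0, 0, 0, 0, 0, 0]'

```text
t: 11.6
tcp_pos: [0.5673, -0.3461, 0.0297]
tool_rot: [0.517, -0.483, -0.516, -0.483]
force: [0.9, 0.1, -6.6]
finger_gap: 0.629
```

Call:
move_arm --deltas '[0, 2, 0, 0, 0, 0, 0, 0, 2, 0, 0, 0, 0, 0, 0, 2, 0, 0, 0, 0, 0, 0, 0, 0, 0, 0, 0, 0]'

```text
t: 12.0
tcp_pos: [0.5666, -0.3457, 0.0232]
tool_rot: [-0.517, 0.483, 0.517, 0.483]
force: [-0.2, -0.0, -7.1]
finger_gap: 0.631
```

Call:
move_arm --deltas '[0, 1, 0, 0, 0, 0, 0, 0, 0, 0, 0, 0, 0, 0]'

```text
t: 12.2
tcp_pos: [0.5667, -0.3458, 0.023]
tool_rot: [-0.517, 0.483, 0.517, 0.483]
force: [-1.9, 1.3, -1.2]
finger_gap: 0.629
```

Call:
move_arm --deltas '[0, 1, 0, 0, 0, 0, 0, 0, 0, 0, 0, 0, 0, 0]'

```text
t: 12.4
tcp_pos: [0.5667, -0.3458, 0.023]
tool_rot: [0.517, -0.483, -0.517, -0.483]
force: [-3.5, 2.6, 4.7]
finger_gap: 0.629
```

Run:
```python
from h import *
st(); snap('side','side11')
a=cv2.imread('pics/side11.png')[170:310,290:450]; cv2.imwrite('pics/crop_side11.png',cv2.resize(a,None,fx=4.2,fy=4.2,interpolation=cv2.INTER_CUBIC))
```

```text
t 12.4 tcp [ 0.5667 -0.3458  0.023 ] F [-3.55  2.64  4.71] gap 0.629 q [-0.72  0.84  1.46 -0.    0.84 -2.35]
[[-0.    -0.998 -0.068]
 [-0.    -0.068  0.998]
 [-1.     0.    -0.   ]]
```

View pics/crop_side11.png

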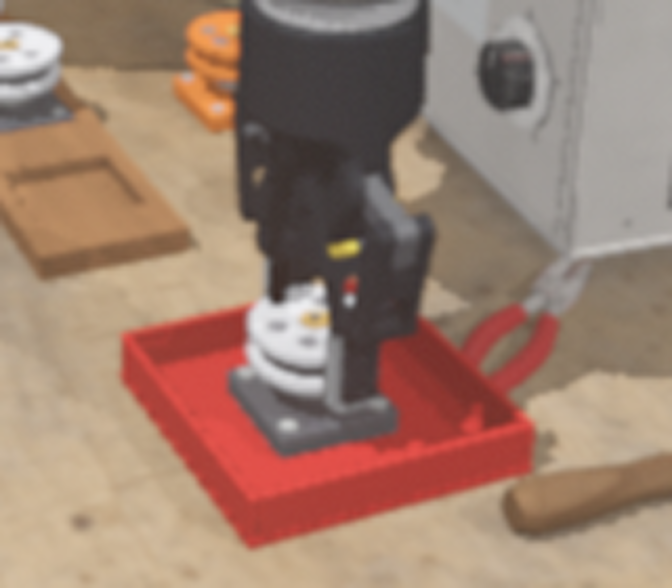

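It is standing on the tray floor, and the force has gone from −7 to +5 N. Releasing by opening only part way, then rising.

Call:
move_arm --deltas '[72, 0, 0, 0, 0, 0, 0, 72, 0, 0, 0, 0, 0, 0, 72, 0, 0, 0, 0, 0, 0, 72, 0, 0, 0, 0, 0, 0, 72, -10, 0, 0, 0, 0, 0, 72, -25, 0, 0, 0, 0, 0, 72, -40, 0, 0, 0, 0, 0, 72, -45, 0, 0, 0, 0, 0, 72, -30, 0, 0, 0, 0, 0, 72, 0, -20, 40, 0, 0, 0]'

```text
t: 13.45
tcp_pos: [0.5865, -0.3118, 0.1784]
tool_rot: [0.521, -0.484, -0.51, -0.484]
force: [1.3, 0.0, 0.1]
finger_gap: 0.839
```

Call:
move_arm --deltas '[72, 0, 30, 40, 0, 0, 0, 72, 0, 40, 10, 0, 0, 0, 72, 0, 40, 0, 0, 0, 0, 72, 0, 40, 0, 0, 0, 0, 72, 0, 0, 0, 0, 0, 0, 72, 0, 0, 0, 0, 0, 0]'

```text
t: 14.05
tcp_pos: [0.431, -0.2655, 0.1722]
tool_rot: [0.517, -0.483, -0.516, -0.483]
force: [0.6, -0.3, 0.1]
finger_gap: 0.842
```

Run:
```python
from h import *
st(); a=snap('side','side12'); b=snap('top','top12'); pegs(b)
A=cv2.imread('pics/side12.png')[130:310,200:450]; B=cv2.imread('pics/top12.png')[130:290,180:440]
cv2.imwrite('pics/crop12a.png',cv2.resize(A,None,fx=3.2,fy=3.2,interpolation=cv2.INTER_CUBIC));cv2.imwrite('pics/crop12b.png',cv2.resize(B,None,fx=3,fy=3,interpolation=cv2.INTER_CUBIC))
```

```text
t 14.05 tcp [ 0.431  -0.2655  0.1722] F [ 0.62 -0.34  0.07] gap 0.842 q [-0.77  0.45  1.79  0.    0.9  -2.41]
[[ 0.002 -0.998 -0.067]
 [-0.001 -0.067  0.998]
 [-1.    -0.002 -0.001]]
A 17 [0.5029 0.0819 0.0707] r 19.3 ang from -x, ccw deg -86
B 8 [ 0.4901 -0.0398  0.0718] r 21.3 ang from -x, ccw deg 8
C none 0
```

View pics/crop12a.png

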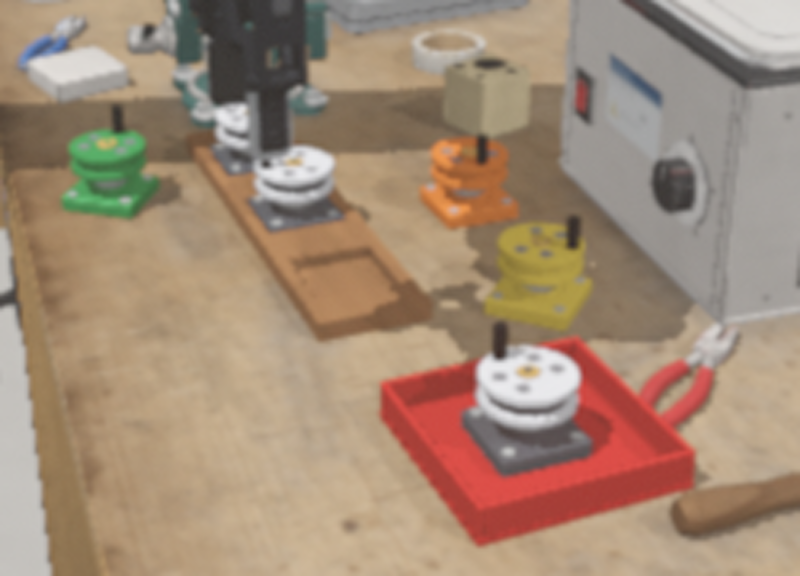

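View pics/crop12b.png

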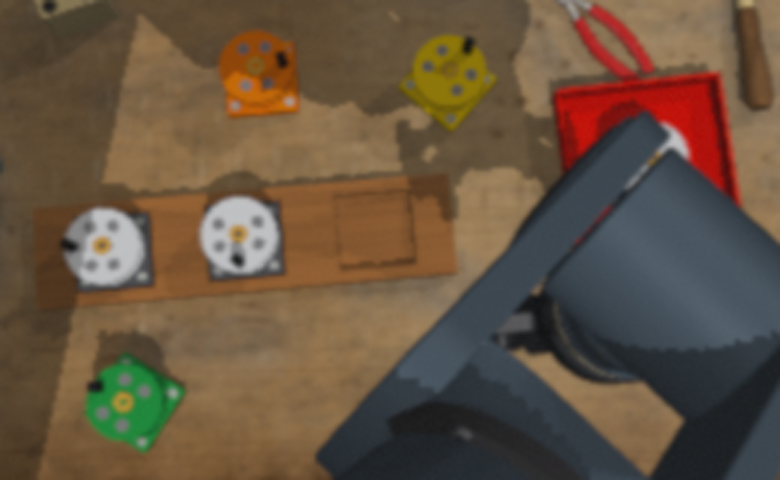

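The side crop shows pulley C upright in the tray at (527,400). A and B are still seated in their pockets, the third pocket is empty, and the look-alikes have not moved. Handing in.

```bash
python3 -c "
from station import job
print(job.sign_off())"
```

```text
the job is handed in; nothing more can be done
None
```

I spun all three wheels by their pegs while they stood in the rack. I then moved the binding pulley, the one nearest the tray, upright into the red tray and handed the job in at about 14 s.

- **Which one binds:** The wheels on the left and middle pulleys coasted well past the end of the push. The right one stopped where the push stopped, about 60° round, and was still there in later pictures. The tool felt about 3 N at the end of that push.
- **Last checks:** The final pictures show the moved pulley standing upright on the tray floor and the two free ones seated in their pockets. The coloured look-alikes have not moved, and the gripper is clear of everything.
- **Loose ends:** The top camera could see only part of the tray behind the arm, so the tray check rests on the side view. The angles the cameras gave for the two free wheels were rough and did not always agree. Both readings were still well past where the push ended.

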